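# Lid the trinket box and offer up the stone gauge

### The arm

A 6-joint arm with a two-finger parallel gripper is mounted at the origin on the work surface. World frame = base frame: x ahead of the robot, y to its left, z up, the work surface at z = 0. Lengths are in mm, angles in rad, forces in N, time in s.
With the tool pointing down it reaches from about 400 to 925 mm from the base axis. Payload 3.4 kg.
Tool frame: the origin (TCP) lies at the centre of the arm's flange, where the gripper is bolted on; the fingertips stand 173 mm ahead of it and the grasp point (between the pads) lies ahead of it (tcp_to_grasp is the z of the grasp point in the tool frame, in mm); z points along the fingers, y is the line along which they close (so a half turn about z gives the same grasp; the last joint's range is limited). The gripper opens to 85 mm and grips with 20 to 120 N. Pads are 22 mm wide; open, the fingers measure 114 mm over their backs; the gripper's body (76 mm by 85 mm) begins 54 mm behind the grasp point. The pads swing forward as they close: fully open they stand 13 mm farther back than shut.
Start: joints at [-1.206, 0.307, 1.506, -0, 1.328, -0.073], TCP at [244.269, -520.543, 404.705] pointing down, gripper open.
Joint ranges: [-3.12, 3.12], [-1.05, 2.28], [0.14, 2.33], [-1.42, 4.57], [0.1, 2.73], [-2.68, 2.68]. Speed limits (rad/s): [2.57, 2.57, 3.14, 3.14, 3.14, 3.14].

### API

Orientations are given as a rotation vector (axis times angle).
In Python, from rig import read_state, camera, camera_params, sign_off, tcp_to_grasp gives the robot as it stands.
- The arm moves only by the shell command python3 -m crank 'ROWS' [FORCE]. ROWS is text: rows parted by semicolons, each of 7 numbers parted by spaces: the turn, a rotation vector about the tool's x, y, z in rad, then the shift along the tool's x, y, z in cm, then the closure, from 0 (fully open) to 1 (shut). A call has 1 to 20 rows; each row shifts and turns the commanded pose from where the row before left it, along the tool's axes as they then stand; what a row does not reach is not made up. A row lasts 1/8 s, in which the tool goes at most 62.5 mm and 10.7 degrees, less where a joint would pass 70% of its speed; a pose out of reach is approached as far as the arm can. A call is refused whole if a number of a shift passes 6.25 or a number of a turn 0.188, either way. A call with a gripper value outside its range is refused whole. The fingers move at their own pace and stop on an object; FORCE is the grip in N (left out, the last holds). Time passes only in rows, so rows that do not move let the fingers close. It gives the time, the measured TCP pose, the force, the opening and the grip force at its end, in the units of the state.
- read_state(): the state, without advancing time (a new reading comes with each control period).
- camera(name): name is "side" or "top" or "wrist"; returns the picture (480x640x3 uint8, red, green, blue); there is no depth.
- camera_params(name): a dict with "fx", "fy", "cx", "cy" (pixels), "k1" (the pictures are not rectified: a ray, as slopes to the right and down, at radius r is drawn at 1 + k1 r^2 times it, then the intrinsics apply), "position" and "attitude" of the camera in the world. Camera axes: x right, y down, z forward; pixel columns grow to the right and rows downward; lengths in mm; the calibration is good to about 2 mm. A picture is of the moment at which its call begins: read the wrist's pose just before it. camera_params takes no time and is no camera call; for the wrist camera it gives the pose at the moment of the call.
- sign_off(): hands the job in; it is judged then, once.
The state is a dict: "time": time; "joint_pos": joint angles; "qvel": joint speeds; "joint_torque": joint torques, N m; "ee_pos": TCP position; "orientation": TCP orientation; "wrist_force": force on the tool from outside, world axes, zero at the start; "ft_torque": the same for the moment, N m; "gripper_width": finger opening in mm; "grip_force": force on a finger pad.
Only numpy, scipy, OpenCV 4.12 (cv2) and the standard library are available. Lean on these libraries where they do the work, as an engineer would, in place of code of your own. Each camera call takes 0.05 s, during which the arm holds its last target. There are 200 camera calls.

### The job

Set the loose green lid, cup upwards, on its round green box so that it sits fully home and level; place it, do not drop it. Then pick up the steel gauge tweezers, squeeze them until the inner edge of the right blade (the one without the scale) lies under the middle of the red index on the scale, which was set to the width of the stone, and hold that gap steady for two seconds with the pair of tips centred a centimetre or two above the brass stone cup of the lid, touching neither lid nor box, to judge whether the stone will fit. Finish while still holding the tweezers squeezed there, do not let go, and leave the other wares where they stand.

Things in the scene. Friction and masses are not known exactly. Their poses are not given: they have to be found in the camera images.
- box: round open trinket box, dark green with gold scrolls, outside diameter 62 mm, height 55 mm, wall 3 mm (bore 56 mm; all sizes here are in mm); loose, 0.16 kg. Origin: centre of its underside, z up
- box_rim (a point): centre of the mouth of the green box, in the plane of its rim, 55 above its underside
- lid: loose lid of the green box, cup up on the cloth: green disc of diameter 66, 8 thick (6 to 14 above the lid's origin), to be gripped by its edge; below it a wooden plug of diameter 52, 6 deep, chamfered, that drops into the box's bore with 2 clearance all round; on top in the middle a brass stone cup, outside diameter 22, 5 high. 0.05 kg. Origin: centre of the plug's underside, z up
- lid_seat (a point): centre of the underside of the lid's green disc, 6 above the lid's origin; it lies in the plane of box_rim when the lid is fully home
- cup (a point): centre of the mouth of the brass stone cup on the lid, 19 above the lid's origin
- tweezers: steel gauge tweezers, 165 long, 0.04 kg, lying on their side: the two blades stand on edge left and right, 12 high. Origin: midway between the blades at the ribbed finger grips, on the underside, near the centre of mass. x points along the tool to the tips (79 ahead of the origin; the heel ends 86 behind), y to the left blade, z up
- blade_left: the blade with the white scale bar, 2.2 thick. Both blades turn about the heel, 76 behind the tweezers' origin, each on its own equal spring, and spring open when let go. Grip both across y at the tweezers' origin; the flats reach 25 behind and ahead of it. This body's origin is its pivot at the heel, on the underside, x and y as for the tweezers when open
- blade_right: the blade without a scale; origin: its pivot. Over the outsides at the grips the two blades measure 27.0 open; the squeeze grows evenly from nothing to 9.5 N on each at the stop (width 15, tips nearly shut). Each 1 mm off that width takes about 1.71 mm off the distance from edge to index and 2.04 mm off the tip gap (26.2 when open)
- tip_mid (a point): point midway between the two tips of the tweezers, 79 ahead of their origin and at half the blade height (6 above the underside); it is fixed to the heel, and so stays midway when both blades are squeezed alike
- index (a point): middle of the red index, a saddle 3 wide on the white scale bar, which is fixed to the left blade 54 ahead of the tweezers' origin and reaches over the top of the right blade. The index stays where it is set, differently each time, 8 to 18 from the left blade's inner face along the bar (tip gaps of 4 to 17). Its y axis is the left blade's, across the tool
- edge (a point): top inner edge of the right blade where it passes under the scale bar. When open it is about 26 from the left blade's inner face; squeezing brings it up to the index. The gap is right when edge and index agree across the tool (y axis of index)
- cone: cone of yellow-gold thread with a red top, base diameter 62, height 138; a bystander. Origin: centre of its underside
- casket: pale green barrel-shaped casket on four brass feet, 76 high, 150 long along its own y; a bystander. Origin: centre beneath it
- brown_box: closed brown round box, diameter 74, height 74; a bystander. Origin: centre of its underside

How it is judged (in metres and radians):
On the way, in this order (a step that is already met when the one before it is completed fails the run):
1. the lid sits fully home and level on the green box, let go (z of lid_seat in the frame of box_rim between -0.002 and 0.002 m and horizontal distance between lid_seat and box_rim below 0.005 m and angle between each of lid, box's own z axis and vertical below 0.05 rad and contact force between lid and the fingers below 0.05 N and linear speed of lid below 0.02 m/s), for 0.2 s.
2. the tweezers are picked up by the fingers, clear of the table (contact force between tweezers and the fingers above 1 N and height (world z) of each of tweezers, tip_mid above 0.04 m and contact force between tweezers and lid below 0.05 N and contact force between tweezers and box below 0.05 N), for 0.2 s.
3. the tweezers are held squeezed to the index, tips over the cup, steadily (all of step 1 and all of step 2 and y of edge in the frame of index between -0.0015 and 0.0015 m and horizontal distance between tip_mid and cup below 0.012 m and z of tip_mid in the frame of cup between 0.004 and 0.032 m and linear speed of tweezers below 0.03 m/s), for 1 s.
At the end, for the whole second after the job is handed in: Lid home on the upright box (2 mm in height, 5 mm off centre, 0.05 rad), let go; tweezers held still in the fingers, over 40 mm up, clear of lid and box; right blade's inner edge within 1.5 mm of the index middle; tip middle within 12 mm of the cup centre in plan, 4 to 32 mm above its mouth (all of step 3); the arm keeps its last pose, push and grip.
It fails at once if the lid is dropped or thrown (falls free of the fingers faster than 0.5 m/s) (linear speed of lid above 0.5 m/s and contact force between lid and the fingers below 0.01 N).
It fails at once if the green box is shoved more than 40 mm or tipped over (distance of box from where it was at the start of the episode above 0.04 m or angle between box's own z axis and vertical above 0.4 rad).
It fails at once if another ware is moved more than 30 mm (distance of any of cone, casket, brown_box from where it was at the start of the episode above 0.03 m).
It also fails if it takes over 64 s, if anything falls off the work surface, if the arm or the gripper's body presses on something with over 40 N, if the wrist force passes 120 N, or if a joint passes its speed limit or range.

## Working session

There is one attempt and no reset: what is moved stays moved. The work goes in short steps, Python scripts to look and compute and a shell command to move; the robot and the scene stay as the last step left them, time stands still between calls to the robot, and variables do not carry over. Pictures are saved under pics/ and viewed, at most 12 in all, crops included, and the job is handed in when it is done.

```bash
mkdir -p pics; ls
python3 - <<'E'
from rig import *
import cv2,numpy as np
print(read_state(),tcp_to_grasp)
ims=[]
for n in("side","top","wrist"):
    print(n,camera_params(n)); im=camera(n); cv2.imwrite(f"pics/{n}0.png",im[:,:,::-1])
E
```

```text
pics
{'time': 0.0, 'joint_pos': array([-1.20549613e+00,  3.07577176e-01,  1.50767926e+00,  9.37939200e-06,
        1.32841924e+00, -7.34904603e-02]), 'qvel': array([ 0.00125067,  0.00046402, -0.00020227, -0.00135351, -0.00134226,
       -0.00200598]), 'joint_torque': array([-5.47237978e-04, -4.57552207e+01, -2.51913732e+01, -3.17601061e-04,
        1.31093795e-02,  6.58847803e-07]), 'ee_pos': array([ 244.14547395, -520.20903465,  403.77607525]), 'orientation': array([-3.06427421e+00, -6.83282315e-01,  4.61261018e-04]), 'wrist_force': array([-0.92978528,  0.39910085,  0.51342495]), 'ft_torque': array([-0.03268621, -0.03518028, -0.02006826]), 'grip_force': 0.0, 'gripper_width': 85.14361917848946} 154.70000000000002
side {'fx': 604.877405324946, 'fy': 604.877405324946, 'cx': 323.23317471246554, 'cy': 236.1568171901562, 'k1': -0.20129250664843082, 'position': array([ 93.25625227, 779.52131104, 605.25135066]), 'attitude': array([-0.67474559,  2.42525242, -1.38075982])}
top {'fx': 470.6677766863362, 'fy': 470.6677766863362, 'cx': 309.24115737996954, 'cy': 240.26307994898502, 'k1': -0.08971082694216335, 'position': array([546.06595937,  11.23581681, 921.65786653]), 'attitude': array([-2.15872215,  2.21792003, -0.08737577])}
wrist {'fx': 337.1820126402531, 'fy': 337.1820126402531, 'cx': 317.39041878494993, 'cy': 239.08465667722078, 'k1': -0.041916447096299686, 'position': array([ 310.29855223, -489.57777487,  373.59728029]), 'attitude': array([ 2.44476591, -1.55361044, -0.22452456])}
```

View pics/top0.png

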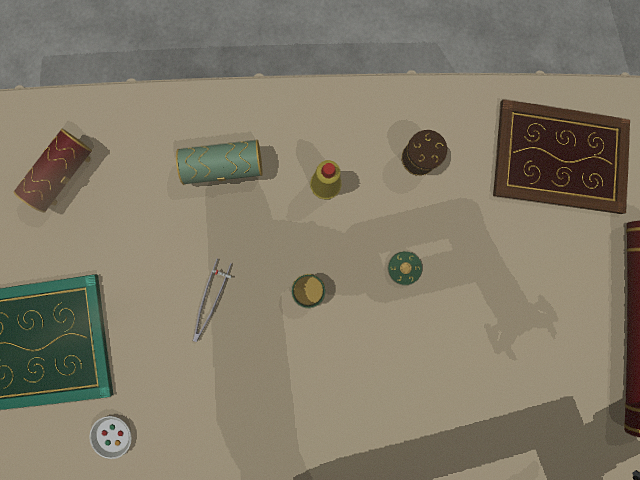

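View pics/side0.png

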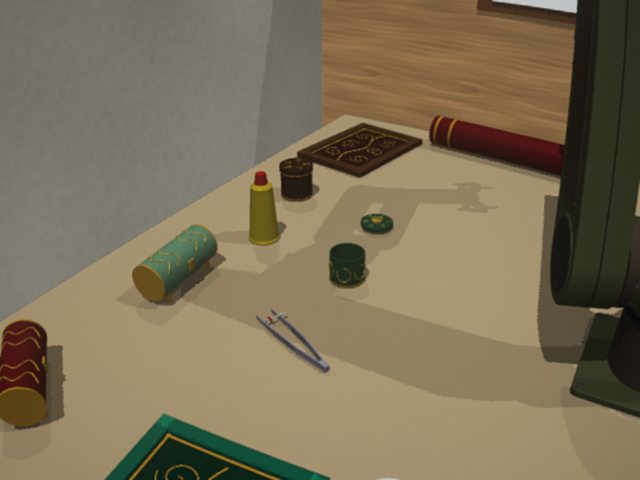

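The top view shows the box at (308,291), the lid at (405,268), the tweezers' heel at (196,338) and their tips near (218,262)/(232,265). The side view shows the box at (347,265), the lid at (377,223) and the tweezers at (257–328, 312–370).

```bash
cat > h.py <<'E'
import numpy as np,cv2
from scipy.spatial.transform import Rotation as R
from rig import *
def KD(p): return np.array([[p['fx'],0,p['cx']],[0,p['fy'],p['cy']],[0,0,1]]),np.array([p['k1'],0,0,0,0])
def cast(uv,z,p):
    K,D=KD(p); n=cv2.undistortPoints(np.float64(uv).reshape(-1,1,2),K,D)[:,0]
    d=R.from_rotvec(p['attitude']).apply(np.c_[n,np.ones(len(n))])
    return p['position']+d*((z-p['position'][2])/d[:,2])[:,None]
def proj(X,p):
    K,D=KD(p); r=R.from_rotvec(p['attitude']).inv()
    return cv2.projectPoints(r.apply(np.float64(X).reshape(-1,3)-p['position']),np.zeros(3),np.zeros(3),K,D)[0][:,0]
def show(name,im,box,s):
    x0,y0,x1,y1=box; cv2.imwrite(f'pics/{name}.png',cv2.resize(im[y0:y1,x0:x1],None,fx=s,fy=s,interpolation=cv2.INTER_CUBIC))
E
python3 - <<'E'
from h import *
for n,boxes in(("top",dict(lid=(375,240,435,300),box=(280,262,340,318),twz=(185,250,245,350))),("side",dict(lid=(355,205,400,242),box=(320,238,372,292),twz=(245,300,335,375)))):
    p=camera_params(n); im=cv2.imread(f"pics/{n}0.png"); hsv=cv2.cvtColor(im,cv2.COLOR_BGR2HSV)
    for k,(x0,y0,x1,y1) in boxes.items():
        c=hsv[y0:y1,x0:x1]
        if k=='twz': m=(c[...,1]<55)&(c[...,0]>=0)
        else: m=((c[...,0]>35)&(c[...,0]<100)&(c[...,1]>60))|((c[...,1]>120))
        m=m.astype(np.uint8)
        cs=max(cv2.findContours(m,0,2)[0],key=cv2.contourArea)
        pts=cs[:,0]+[x0,y0]+0.0
        z={'lid':10,'box':55,'twz':12}[k]
        w=cast(pts,z,p)[:,:2]
        print(n,k,cv2.boundingRect(cs),len(pts),'fit',[cv2.fitEllipse(w.astype(np.float32))],'encl',cv2.minEnclosingCircle(w.astype(np.float32)))
    if n=="side": a=cv2.resize(im[300:375,245:335],None,fx=4,fy=4,interpolation=2)
    else:
        t=cv2.resize(im[250:350,180:250],None,fx=4,fy=4,interpolation=2); b=cv2.resize(im[255:325,275:345],None,fx=4,fy=4,interpolation=2)
H=np.zeros((700,680,3),np.uint8);H[:400,:280]=t;H[:280,290:570]=b;H[400:700,:360]=a
cv2.imwrite("pics/m1.png",H[:600])
p=camera_params("top"); print(cast([[196,339],[218,261],[232,265],[308,291],[405,268],[326,170],[425,152]],[12,12,12,55,14,138,74],p))
E
```

```text
top lid (14, 11, 33, 34) 55 fit [((553.3375854492188, -180.89329528808594), (62.2423210144043, 64.10466003417969), 162.04510498046875)] encl ((553.4015502929688, -181.10621643066406), 32.69879913330078)
top box (12, 12, 33, 34) 52 fit [((516.261962890625, 8.597392082214355), (58.60213851928711, 59.33671188354492), 134.34945678710938)] encl ((516.0916137695312, 8.641176223754883), 30.555891036987305)
top twz (0, 0, 56, 100) 564 fit [((498.4267578125, 202.54791259765625), (112.50886535644531, 190.0253448486328), 92.38015747070312)] encl ((502.781494140625, 201.04388427734375), 105.86927032470703)
side lid (6, 9, 32, 18) 32 fit [((552.8110961914062, -180.10006713867188), (64.04804992675781, 73.59293365478516), 25.207443237304688)] encl ((553.7368774414062, -179.94869995117188), 37.42018508911133)
side box (9, 5, 37, 45) 65 fit [((497.5050354003906, 41.87997055053711), (63.37643051147461, 144.9373779296875), 28.62049102783203)] encl ((495.8644104003906, 42.33438491821289), 66.8675308227539)
side twz (11, 9, 73, 64) 133 fit [((503.5747375488281, 201.11729431152344), (37.71468734741211, 159.9268035888672), 66.8925552368164)] encl ((496.4091491699219, 210.35716247558594), 85.15335845947266)
[[ 427.04261205  226.120541     12.        ]
 [ 576.03523005  180.86888919   12.        ]
 [ 567.60497959  153.79096587   12.        ]
 [ 515.25461788    8.39369831   55.        ]
 [ 552.61055687 -180.63298439   14.        ]
 [ 720.82979955  -27.28600292  138.        ]
 [ 764.98844204 -214.81410107   74.        ]]
```

View pics/m1.png

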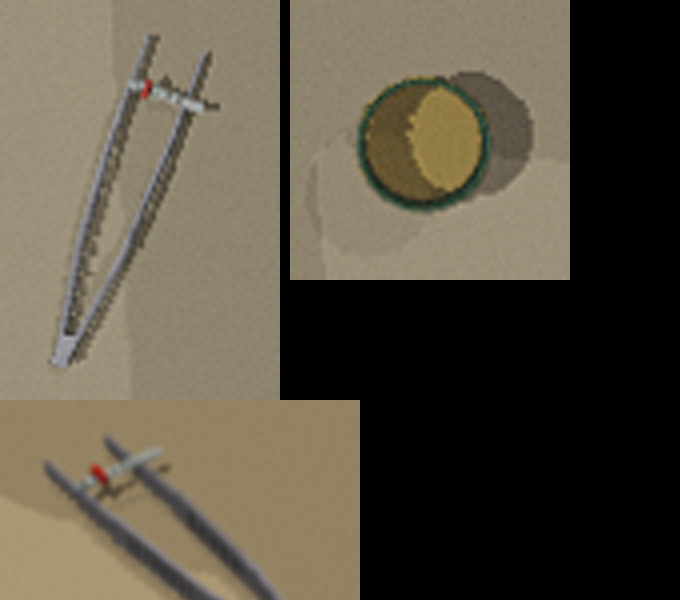

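The crops show the left blade with the red index at about top px (217,272), the heel at (195.5,341), the tips at (218,259.5) and (232,264), and the box mouth round and clear. Measured positions are lid ≈ (553,-181), box ≈ (516,9) and tweezers' yaw ≈ -0.375. These agree with the given sizes, so I'm moving over the lid and turning the tool to yaw -0.375.

```bash
cat >> h.py <<'E'
def tool():
    s=read_state(); r=R.from_rotvec(s['orientation']).as_matrix(); return s['ee_pos'],r
def go(target,yaw=None):
    "prints shift in tool axes (cm) to target after a turn about tool z to yaw"
    p,r=tool(); y0=np.arctan2(r[1,0],r[0,0])
    print('tcp',p.round(1),'yaw',y0.round(3),'tilt',r[:,2].round(4))
    if yaw is not None: print('turn z',round(y0-yaw,3)); r=r@R.from_rotvec([0,0,y0-yaw]).as_matrix()
    print('shift cm',(r.T@(np.array(target)-p)/10).round(3))
E
python3 -m crank '0 0 0.163 0 0 0 0;0 0 0.163 0 0 0 0;0 0 0.163 0 0 0 0;0 0 0.163 0 0 0 0;0 0 0.163 0 0 0 0;0 0 0 1.63 -4.29 1.44 0;0 0 0 1.63 -4.29 1.44 0;0 0 0 1.63 -4.29 1.44 0;0 0 0 1.63 -4.29 1.44 0;0 0 0 1.63 -4.29 1.44 0;0 0 0 1.63 -4.29 1.44 0;0 0 0 1.63 -4.29 1.44 0;0 0 0 1.63 -4.29 1.44 0;0 0 0 1.63 -4.29 1.44 0;0 0 0 1.63 -4.29 1.44 0;0 0 0 0 0 0 0;0 0 0 0 0 0 0' 20
python3 - <<'E'
from h import *
p=camera_params('wrist'); im=camera('wrist')[:,:,::-1].copy(); print(p)
cv2.imwrite('pics/w1.png',im)
hsv=cv2.cvtColor(im,cv2.COLOR_BGR2HSV)
m=((hsv[...,0]>35)&(hsv[...,0]<100)&(hsv[...,1]>60)).astype(np.uint8)
for c in sorted(cv2.findContours(m,0,1)[0],key=cv2.contourArea)[-3:]:
    w=cast(c[:,0],14,p)[:,:2].astype(np.float32); print(cv2.boundingRect(c),cv2.contourArea(c),cv2.fitEllipse(w),cv2.minEnclosingCircle(w))
print(proj([553,-181,14],p)); go([553,-181,171])
E
```

```text
time: 2.28
ee_pos: [553.2, -181.4, 260.4]
orientation: [3.086, -0.586, -0.002]
wrist_force: [-0.5, 0.8, 0.4]
gripper_width: 85.3
grip_force: 0.0
{'fx': 337.1820126402531, 'fy': 337.1820126402531, 'cx': 317.39041878494993, 'cy': 239.08465667722078, 'k1': -0.041916447096299686, 'position': array([ 621.10592666, -206.6369007 ,  230.02273653]), 'attitude': array([ 1.66591205, -2.44838987, -0.35030601])}
(101, 423, 24, 27) 171.0 ((466.960205078125, 38.72467803955078), (6.383494853973389, 37.88037872314453), 30.749149322509766) ((465.4666442871094, 39.4026985168457), 19.553424835205078)
(84, 338, 52, 25) 431.5 ((540.7455444335938, -3.1740827560424805), (17.815034866333008, 40.07648849487305), 169.68812561035156) ((541.4823608398438, -6.730579853057861), 19.633703231811523)
(267, 201, 97, 94) 6939.5 ((556.0509033203125, -179.44924926757812), (64.39297485351562, 65.44883728027344), 68.67415618896484) ((556.1586303710938, -179.5338134765625), 33.130287170410156)
[[319.09086646 252.79828205]]
tcp [ 553.  -181.9  260.7] yaw -0.376 tilt [-7.e-04 -2.e-04 -1.e+00]
shift cm [-0.025 -0.088  8.972]
```

View pics/w1.png

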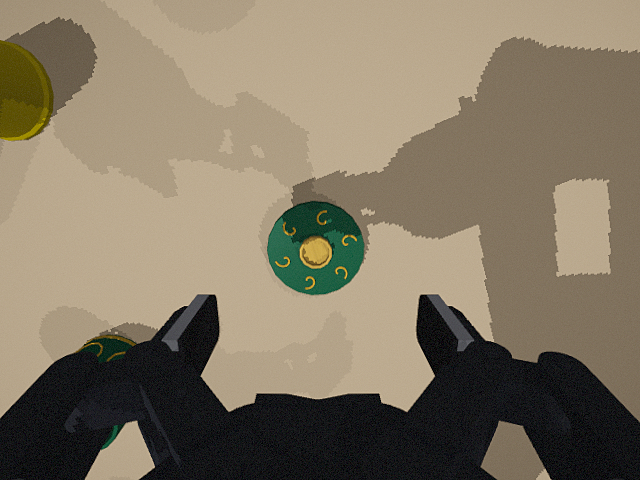

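The wrist view shows the lid at (316,248), centred between the open fingers; the box lies at lower left. The wrist camera puts the lid at (556,-179.5) and the top camera at (553,-181), so I'll aim at (554.5,-180.3).

```bash
python3 -m crank '0 0 0 0.04 -0.1 2 0;0 0 0 0.04 -0.1 2 0;0 0 0 0 0 2 0;0 0 0 0 0 2 0;0 0 0 0 0 0.7 0;0 0 0 0 0 0.25 0;0 0 0 0 0 0 0;0 0 0 0 0 0 0.2;0 0 0 0 0 0 0.25;0 0 0 0 0 0 0.3;0 0 0 0 0 0 0.3;0 0 0 0 0 0 0.35;0 0 0 0 0 0 0.35;0 0 0 0 0 0 0.35' 20
```

```text
time: 4.08
ee_pos: [555.2, -180.0, 172.2]
orientation: [3.086, -0.587, 0.002]
wrist_force: [-1.0, -0.5, 6.1]
gripper_width: 64.9
grip_force: 21.6
```

```bash
python3 -m crank '0 0 0 0 0 -0.3 0.4;0 0 0 0 0 -0.7 0.4;0 0 0 0 0 -1.5 0.4;0 0 0 0 0 -2 0.4;0 0 0 0 0 -2 0.4;0 0 0 0 0 -2 0.4;0 0 0 0 0 -1.5 0.4;0 0 0 0 0 0 0.4;0 0 0 0 0 0 0.4' 25
python3 - <<'E'
from h import *
p=camera_params('wrist'); im=camera('wrist')[:,:,::-1].copy()
pt=camera_params('top'); it=camera('top')[:,:,::-1].copy(); ps=camera_params('side'); si=camera('side')[:,:,::-1].copy()
pos,r=tool(); print(pos,r.round(3))
def lid(im,p,z,near):
    hsv=cv2.cvtColor(im,cv2.COLOR_BGR2HSV); m=((hsv[...,0]>15)&(hsv[...,0]<100)&(hsv[...,1]>130)&(hsv[...,2]>50)).astype(np.uint8)
    print(near)
u=proj(pos+r@[0,0,160],ps)[0]; x,y=u.astype(int); print(u)
a=cv2.resize(im[180:420,160:480],None,fx=1.25,fy=1.25); b=cv2.resize(si[y-40:y+40,x-50:x+50],None,fx=4,fy=4,interpolation=2)
H=np.zeros((320,800,3),np.uint8);H[:300,:400]=a;H[:320,400:800]=b;cv2.imwrite('pics/m2.png',H)
hsv=cv2.cvtColor(im,cv2.COLOR_BGR2HSV); m=cv2.inRange(hsv,(15,100,120),(35,255,255))[180:420,160:480]
for c in sorted(cv2.findContours(m,0,1)[0],key=cv2.contourArea)[-2:]: print(cv2.boundingRect(c),cv2.contourArea(c),np.add(cv2.minEnclosingCircle(c)[0],[160,180]))
# expected pixel of the cup mouth if centred: try heights
for d in (145,150,155,160): print(d,proj(pos+r@[0,0,d],p)[0])
E
```

```text
time: 5.2
ee_pos: [554.6, -179.7, 270.9]
orientation: [-3.086, 0.587, 0.001]
wrist_force: [-0.7, 0.3, -0.2]
gripper_width: 64.6
grip_force: 27.8
[ 554.59644885 -179.71684819  270.28708097] [[ 0.93  -0.367 -0.002]
 [-0.367 -0.93   0.001]
 [-0.002 -0.    -1.   ]]
[377.43676372 177.02672397]
(94, 148, 23, 16) 87.5 [265.  334.5]
(132, 122, 52, 46) 1839.5 [317.70199585 323.54988098]
145 [321.24032148 335.47529343]
150 [321.11199281 328.66713791]
155 [320.99220568 322.31556785]
160 [320.88014529 316.37668309]
```

View pics/m2.png

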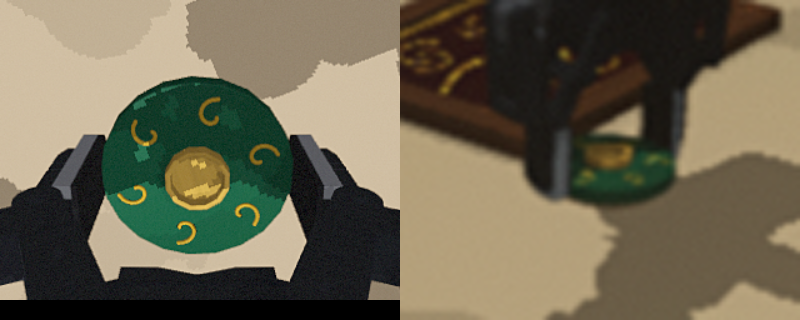

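The lid is held level; the cup mouth is at wrist px (317.7,323.5) against (321,325) if centred. Next I'm moving so the wrist camera stands over the box.

```bash
python3 -m crank '0 0 0 -1 -1 0 0.4;0 0 0 -2.2 -2 0 0.4;0 0 0 -2.2 -2 0 0.4;0 0 0 -2.2 -2 0 0.4;0 0 0 -2.2 -2 0 0.4;0 0 0 -2.2 -2 0 0.4;0 0 0 -2.2 -2 0 0.4;0 0 0 -2.2 -2 0 0.4;0 0 0 -1.6 -1 0 0.4;0 0 0 0 0 0 0.4;0 0 0 0 0 0 0.4;0 0 0 0 0 0 0.4' 25
python3 - <<'E'
from h import *
pos,r=tool(); p=camera_params('wrist'); im=camera('wrist')[:,:,::-1].copy(); cv2.imwrite('pics/w3.png',im)
hsv=cv2.cvtColor(im,cv2.COLOR_BGR2HSV); print(pos)
m=((hsv[...,1]>115)).astype(np.uint8); x,y=proj([516,8.6,55],p)[0].astype(int); print(x,y)
m[:max(y-90,0)]=0;m[y+80:]=0;m[:,:x-90]=0;m[:,x+90:]=0
c=max(cv2.findContours(m,0,1)[0],key=cv2.contourArea)
w=cast(c[:,0],55,p)[:,:2].astype(np.float32); e=cv2.fitEllipse(w);print(cv2.boundingRect(c),e,cv2.minEnclosingCircle(w))
cup=[317.7,323.5]
# cup relative to TCP per this camera (depth 153 along tool z)
q=cast([cup],pos[2]-153,p)[0]; print('cup now',q,'shift to box',(r.T@(np.r_[e[0],0]-np.r_[q[:2],0])/10).round(3),'z to home',(pos[2]-(49+172.2))/10)
gold=cv2.inRange(hsv,(15,100,60),(35,255,255)); gold[:y+60]=0; gold[:, :250]=0;gold[:,390:]=0
for c in sorted(cv2.findContours(gold,0,1)[0],key=cv2.contourArea)[-2:]: print(cv2.boundingRect(c),cv2.minEnclosingCircle(c))
E
```

```text
time: 6.85
ee_pos: [447.0, 34.4, 271.3]
orientation: [3.086, -0.589, 0.001]
wrist_force: [0.9, -0.7, -0.4]
gripper_width: 64.5
grip_force: 27.8
[447.04980902  34.44508775 271.27524059]
317 139
(257, 75, 115, 120) ((517.9349975585938, 9.798681259155273), (60.127052307128906, 60.19379425048828), 30.77652931213379) ((518.005859375, 9.763506889343262), 30.54810333251953)
cup now [448.37447504  35.41713276 118.27524059] shift to box [ 7.411e+00 -1.790e-01  6.000e-03] z to home 5.007524059431819
(319, 257, 17, 24) ((329.4545593261719, 268.0909118652344), 12.40010929107666)
(292, 297, 52, 51) ((317.6076965332031, 322.6076965332031), 26.44655990600586)
```

View pics/w3.png

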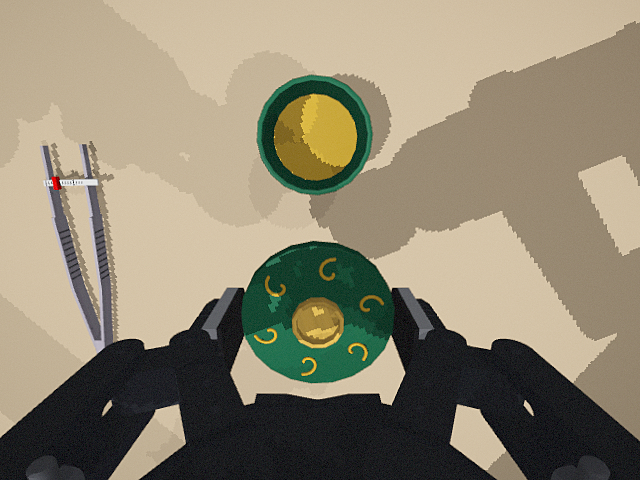

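The wrist view shows the box mouth at (315,135), the held lid with its cup at (317.6,322.6), and the tweezers with their tips at (45–85,145), undisturbed. The resulting placement point (516.6,8.9) agrees with the top camera's (516.2,8.6).

```bash
python3 -m crank '0 0 0 0.6 -0.03 0 0.4;0 0 0 1.6 -0.04 0 0.4;0 0 0 1.6 -0.04 0 0.4;0 0 0 1.6 -0.04 0 0.4;0 0 0 1.4 -0.03 0 0.4;0 0 0 0.6 0 0 0.4;0 0 0 0 0 1 0.4;0 0 0 0 0 1.2 0.4;0 0 0 0 0 1.2 0.4;0 0 0 0 0 0.5 0.4;0 0 0 0 0 0.2 0.4;0 0 0 0 0 0 0.4;0 0 0 0 0 0 0.4' 25
python3 -c "
from h import *
go([516.6,8.9,221.2])"
```

```text
time: 8.52
ee_pos: [516.0, 9.6, 230.6]
orientation: [-3.086, 0.587, -0.001]
wrist_force: [0.1, -0.0, -0.0]
gripper_width: 64.4
grip_force: 27.8
tcp [516.    9.6 230.6] yaw -0.376 tilt [ 9.e-04 -0.e+00 -1.e+00]
shift cm [0.076 0.04  0.935]
```

```bash
python3 -m crank '0 0 0 0.06 0.03 0.2 0.4;0 0 0 0 0 0.2 0.4;0 0 0 0 0 0.15 0.4;0 0 0 0 0 0.1 0.4;0 0 0 0 0 0 0.4;0 0 0 0 0 0 0.4' 25
python3 -m crank '0 0 0 0 0 0.1 0.4;0 0 0 0 0 0 0.4;0 0 0 0 0 0 0.4' 25
python3 -m crank '0 0 0 0 0 0.1 0.4;0 0 0 0 0 0 0.4;0 0 0 0 0 0 0.4' 25
```

```text
time: 9.28
ee_pos: [516.3, 9.1, 223.7]
orientation: [-3.086, 0.587, -0.0]
wrist_force: [0.1, -0.5, -0.3]
gripper_width: 64.5
grip_force: 27.8
time: 9.65
ee_pos: [516.3, 9.1, 222.7]
orientation: [-3.086, 0.587, -0.0]
wrist_force: [1.5, 0.4, -0.2]
gripper_width: 64.7
grip_force: 27.8
time: 10.02
ee_pos: [516.3, 9.1, 221.7]
orientation: [-3.086, 0.587, -0.0]
wrist_force: [0.5, -0.1, 0.5]
gripper_width: 64.6
grip_force: 27.8
```

```bash
python3 -m crank '0 0 0 0 0 0.05 0.4;0 0 0 0 0 0 0.4;0 0 0 0 0 0 0.4' 25
python3 -m crank '0 0 0 0 0 0.05 0.4;0 0 0 0 0 0 0.4;0 0 0 0 0 0 0.4' 25
python3 -m crank '0 0 0 0 0 0.05 0.4;0 0 0 0 0 0 0.4;0 0 0 0 0 0 0.4' 25
```

```text
time: 10.4
ee_pos: [516.3, 9.1, 221.3]
orientation: [-3.086, 0.587, -0.0]
wrist_force: [0.2, -0.2, 0.9]
gripper_width: 64.7
grip_force: 28.0
time: 10.78
ee_pos: [516.3, 9.1, 221.3]
orientation: [-3.086, 0.587, -0.001]
wrist_force: [-1.1, 0.7, 5.9]
gripper_width: 65.1
grip_force: 28.4
time: 11.15
ee_pos: [516.2, 9.1, 221.2]
orientation: [-3.086, 0.587, -0.001]
wrist_force: [-1.4, -0.1, 10.3]
gripper_width: 64.5
grip_force: 28.7
```

Contact came at the expected home height. Easing off and releasing.

```bash
python3 -m crank '0 0 0 0 0 -0.08 0.4;0 0 0 0 0 0 0.3;0 0 0 0 0 0 0.2;0 0 0 0 0 0 0.15;0 0 0 0 0 0 0.1;0 0 0 0 0 0 0;0 0 0 0 0 0 0;0 0 0 0 0 0 0;0 0 0 0 0 -1 0;0 0 0 0 0 -2 0;0 0 0 0 0 -2.5 0;0 0 0 0 0 -2.5 0;0 0 0 -2 0 -1 0;0 0 0 -3 0 0 0;0 0 0 -2 0 0 0;0 0 0 0 0 0 0;0 0 0 0 0 0 0' 25
python3 - <<'E'
from h import *
pos,r=tool(); p=camera_params('wrist'); im=camera('wrist')[:,:,::-1].copy()
ps=camera_params('side'); si=camera('side')[:,:,::-1].copy()
x,y=proj([516,9,60],p)[0].astype(int); print(x,y,pos)
hsv=cv2.cvtColor(im,cv2.COLOR_BGR2HSV); m=(hsv[...,1]>115).astype(np.uint8); m[:max(0,y-80)]=0;m[y+80:]=0;m[:,:x-80]=0;m[:,x+80:]=0
c=max(cv2.findContours(m,0,1)[0],key=cv2.contourArea); w=cast(c[:,0],63,p)[:,:2].astype(np.float32); print(cv2.fitEllipse(w),cv2.minEnclosingCircle(w))
g=cv2.inRange(hsv,(15,100,60),(35,255,255)); g[:max(0,y-60)]=0;g[y+60:]=0;g[:,:x-60]=0;g[:,x+60:]=0
c=max(cv2.findContours(g,0,1)[0],key=cv2.contourArea);q=cv2.minEnclosingCircle(c); print(q,cast([q[0]],68,p))
H=np.zeros((400,800,3),np.uint8);H[:400,:400]=cv2.resize(im[max(0,y-100):max(0,y-100)+200,x-100:x+100],(400,400));u,v=proj([516,9,35],ps)[0].astype(int);H[:,400:]=cv2.resize(si[v-40:v+40,u-40:u+40],(400,400),interpolation=2);cv2.imwrite('pics/m4.png',H)
E
```

```text
time: 13.28
ee_pos: [451.8, 34.8, 311.1]
orientation: [-3.086, 0.587, -0.002]
wrist_force: [-0.1, -0.2, -0.5]
gripper_width: 85.2
grip_force: 0.0
320 147 [451.7890509   34.80823722 311.12930652]
((516.8851318359375, 10.460890769958496), (63.9666633605957, 64.05000305175781), 62.84975814819336) ((516.8845825195312, 10.451861381530762), 32.48279571533203)
((318.0, 146.7857208251953), 18.230072021484375) [[516.94321485  10.37566881  68.        ]]
```

View pics/m4.png

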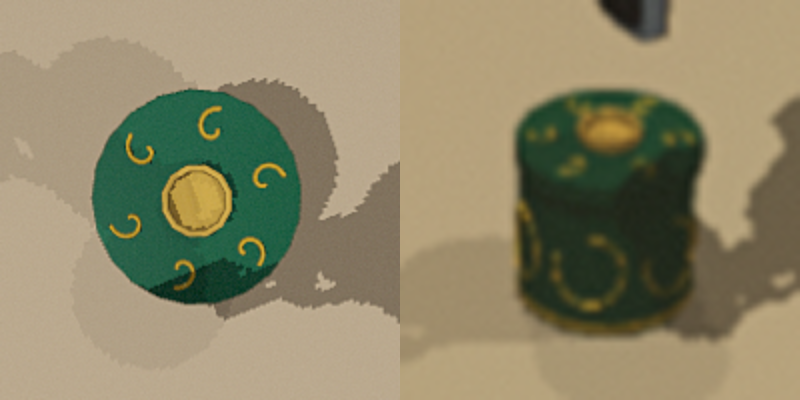

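The lid sits flush and level on the box, with the cup mouth at wrist px (318,147). Moving on to the tweezers.

```bash
python3 -m crank '0 0 0 -0.7 -1.4 0.3 0;0 0 0 -0.7 -2.8 0.3 0.2;0 0 0 -0.7 -2.8 0.3 0.3;0 0 0 -0.7 -2.8 0.3 0.45;0 0 0 -0.7 -2.8 0.3 0.45;0 0 0 -0.7 -2.8 0.3 0.45;0 0 0 -0.7 -1.4 0.3 0.45;0 0 0 0 0 0 0.45;0 0 0 0 0 0 0.45;0 0 0 0 0 0 0.45' 20
python3 - <<'E'
from h import *
pos,r=tool(); p=camera_params('wrist'); im=camera('wrist')[:,:,::-1].copy(); cv2.imwrite('pics/w5.png',im); print(pos, read_state()['gripper_width'])
hsv=cv2.cvtColor(im,cv2.COLOR_BGR2HSV)
red=cv2.inRange(hsv,(0,150,100),(8,255,255))|cv2.inRange(hsv,(172,150,100),(180,255,255))
for c in sorted(cv2.findContours(red,0,1)[0],key=cv2.contourArea)[-2:]: print('red',cv2.boundingRect(c),cv2.contourArea(c))
print(proj([[504,195.5,12],[577.5,166.5,12],[433,223,12]],p))
E
```

```text
time: 14.62
ee_pos: [467.2, 208.2, 290.1]
orientation: [3.086, -0.589, -0.0]
wrist_force: [0.6, 1.3, 0.6]
gripper_width: 47.1
grip_force: 0.0
[467.1948395  208.23516125 290.10601833] 47.019239398394355
red (299, 105, 5, 14) 41.5
[[317.0490801  188.7192084 ]
 [316.77980734  71.94758423]
 [317.87074248 284.40252537]]
```

View pics/w5.png

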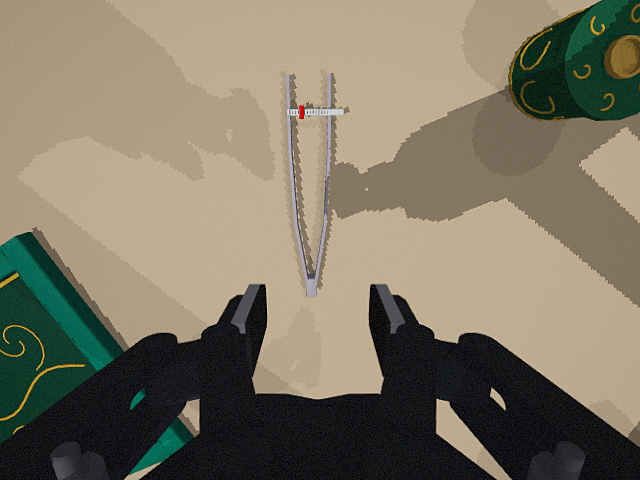

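The wrist view shows the tweezers lined up with the tool: heel end at (311.5,296), tips at (291,74) and (330,73), index at (301.5,112).

Run:
```python
from h import *
p=camera_params('wrist'); w=cast([[311.5,296],[291,74],[330,73]],12,p); t=(w[1]+w[2])/2; h=w[0]
d=t-h; L=np.hypot(*d[:2]); yaw=np.arctan2(d[1],d[0]); o=h+d*86/165
print(w.round(1),L,np.hypot(*(w[1]-w[2])),'yaw',yaw,'o',o)
go([o[0],o[1],176],yaw)
```

```text
Traceback (most recent call last):
TypeError: return arrays must be of ArrayType
```

Run:
```python
from h import *
p=camera_params('wrist'); w=cast([[311.5,296],[291,74],[330,73]],12,p)[:,:2]; t=(w[1]+w[2])/2; h=w[0]
d=t-h; L=np.linalg.norm(d); yaw=np.arctan2(d[1],d[0]); o=h+d*86/165
print(w.round(1),L,np.linalg.norm(w[1]-w[2]),'yaw',yaw,'o',o)
go([o[0],o[1],176],yaw)
```

```text
[[425.6 231.6]
 [582.9 183.2]
 [573.7 158.5]] 164.3827540746207 26.3816361827862 yaw -0.3784929955432025 o [505.17357737 199.91693445]
tcp [467.3 208.3 290.2] yaw -0.377 tilt [ 1.e-04 -1.e-04 -1.e+00]
turn z 0.001
shift cm [ 3.83  -0.627 11.417]
```

```bash
python3 -m crank '0 0 0 0.7 -0.09 0.5 0.45;0 0 0 1 -0.13 1.5 0.45;0 0 0 1 -0.13 2 0.45;0 0 0 0.8 -0.1 2 0.45;0 0 0 0.33 -0.04 2 0.45;0 0 0 0 0 1.5 0.45;0 0 0 0 0 0.8 0.45;0 0 0 0 0 0 0.45;0 0 0 0 0 0 0.45;0 0 0 0 0 0 0.45' 20
python3 - <<'E'
from h import *
go([504.9,198.7,175.5])
p=camera_params('wrist'); im=camera('wrist')[:,:,::-1].copy(); cv2.imwrite('pics/w6.png',im)
E
```

```text
time: 15.92
ee_pos: [505.0, 199.7, 187.8]
orientation: [-3.086, 0.587, -0.002]
wrist_force: [-0.9, 0.0, 0.4]
gripper_width: 47.1
grip_force: 0.0
tcp [505.  199.7 187.8] yaw -0.376 tilt [ 1.5e-03  5.0e-04 -1.0e+00]
shift cm [0.029 0.098 1.226]
```

View pics/w6.png

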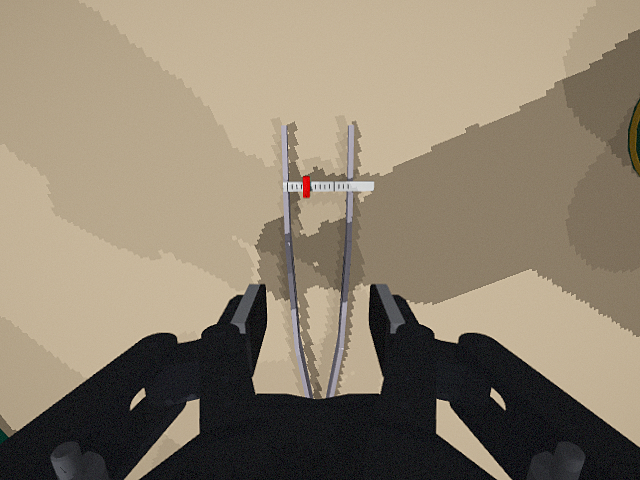

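The tweezers run straight between the fingers, blades at u 284 and 352, index at (306.5,187). Lowering and starting to close.

```bash
python3 -m crank '0 0 0 0 0 0.6 0.45;0 0 0 0 0 0.4 0.45;0 0 0 0 0 0.2 0.45;0 0 0 0 0 0 0.5;0 0 0 0 0 0 0.55;0 0 0 0 0 0 0.6;0 0 0 0 0 0 0.65;0 0 0 0 0 0 0.7;0 0 0 0 0 0 0.72;0 0 0 0 0 0 0.72;0 0 0 0 0 0 0.72' 20
cat >> h.py <<'E'
def gauge(save=None):
    im=camera('wrist')[:,:,::-1].copy(); 
    if save: cv2.imwrite(f'pics/{save}.png',im)
    hsv=cv2.cvtColor(im,cv2.COLOR_BGR2HSV)
    red=cv2.inRange(hsv,(0,150,90),(8,255,255))|cv2.inRange(hsv,(172,150,90),(180,255,255)); red[300:]=0
    c=max(cv2.findContours(red,0,1)[0],key=cv2.contourArea); x,y,w,h=cv2.boundingRect(c); print('red u',x+w/2,'v',y+h/2,(w,h))
    for row in (y-16,y-12,y+h+10,y+h+14): # blades: low-saturation pixels along rows beside the bar
        s=cv2.blur(hsv,(1,5))[row,255:385,1]; k=np.where(s<50)[0]+255; print(row,'runs',[(a[0],a[-1]) for a in np.split(k,np.where(np.diff(k)>1)[0]+1) if len(a)>2])
E
python3 -c "
from h import *
gauge('w7')"
```

```text
time: 17.35
ee_pos: [504.9, 199.6, 175.3]
orientation: [-3.086, 0.587, -0.001]
wrist_force: [-0.2, -0.9, 4.2]
gripper_width: 23.8
grip_force: 3.1
red u 312.0 v 191.0 (8, 24)
163 runs [(np.int64(286), np.int64(292)), (np.int64(341), np.int64(347))]
167 runs [(np.int64(286), np.int64(292)), (np.int64(341), np.int64(347))]
213 runs [(np.int64(286), np.int64(293)), (np.int64(341), np.int64(347))]
217 runs [(np.int64(286), np.int64(293)), (np.int64(341), np.int64(347))]
```

```bash
python3 -m crank '0 0 0 0 0 0 0.74;0 0 0 0 0 0 0.76;0 0 0 0 0 0 0.78;0 0 0 0 0 0 0.78;0 0 0 0 0 -0.2 0.78;0 0 0 0 0 -0.5 0.78;0 0 0 0 0 -1 0.78;0 0 0 0 0 -1.5 0.78;0 0 0 0 0 -2 0.78;0 0 0 0 0 -2 0.78;0 0 0 0 0 -2 0.78;0 0 0 0 0 -1.5 0.78;0 0 0 0 0 0 0.78;0 0 0 0 0 0 0.78;0 0 0 0 0 0 0.78' 20
python3 -c "
from h import *
gauge('w8')"
```

```text
time: 19.27
ee_pos: [504.4, 199.4, 281.2]
orientation: [3.085, -0.587, -0.003]
wrist_force: [-0.9, 0.5, -0.5]
gripper_width: 19.0
grip_force: 5.8
red u 322.0 v 191.5 (8, 23)
164 runs [(np.int64(297), np.int64(302)), (np.int64(332), np.int64(337))]
168 runs [(np.int64(297), np.int64(302)), (np.int64(332), np.int64(337))]
213 runs [(np.int64(295), np.int64(300)), (np.int64(333), np.int64(339))]
217 runs [(np.int64(295), np.int64(300)), (np.int64(334), np.int64(339))]
```

View pics/w8.png

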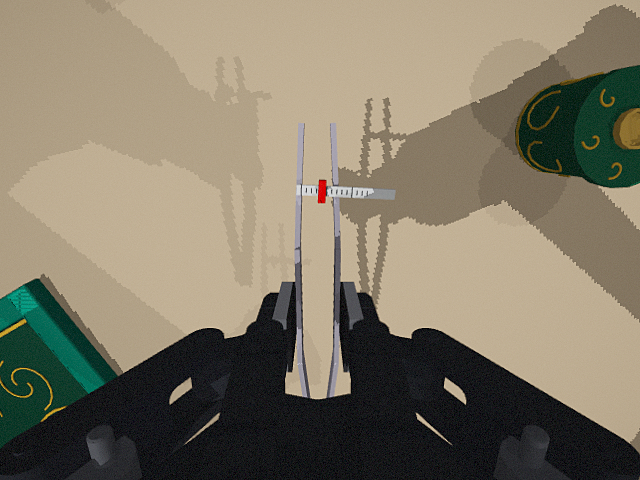

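The tweezers are held squeezed: tips at (301,124)/(334,124), index at (322,191.5), right blade inner edge at about 332.5. That is about 4 mm short, so roughly 2.4 mm more squeeze is needed.

```bash
python3 -m crank '0 0 0 0 0 0 0.79;0 0 0 0 0 0 0.8;0 0 0 0 0 0 0.807;0 0 0 0 0 0 0.807;0 0 0 0 0 0 0.807;0 0 0 0 0 0 0.807' 20
python3 - <<'E'
from h import *
gauge('w9'); pos,r=tool(); p=camera_params('wrist')
t=cast([[317.5,124]],pos[2]-163.3,p)[0]; print('tip from tcp, tool',(r.T@(t-pos)).round(1)); 
tgt=pos+np.array([516.9,10.4,0])-t; tgt[2]=253.5; print(tgt); go(tgt)
E
```

```text
time: 20.08
ee_pos: [504.7, 199.5, 282.1]
orientation: [-3.086, 0.587, -0.0]
wrist_force: [0.7, 0.4, 0.3]
gripper_width: 16.7
grip_force: 8.3
red u 326.5 v 192.0 (9, 24)
164 runs [(np.int64(301), np.int64(307)), (np.int64(326), np.int64(332))]
168 runs [(np.int64(301), np.int64(306)), (np.int64(327), np.int64(332))]
214 runs [(np.int64(299), np.int64(304)), (np.int64(329), np.int64(335))]
218 runs [(np.int64(299), np.int64(304)), (np.int64(329), np.int64(335))]
tip from tcp, tool [ 78.8  -1.4 163.3]
[443.10353278  38.01323948 253.5       ]
tcp [504.7 199.5 282.1] yaw -0.376 tilt [ 1.e-04  0.e+00 -1.e+00]
shift cm [ 0.202 17.285  2.854]
```

```bash
python3 -m crank '0 0 0 0.02 0.8 0 0.81;0 0 0 0.03 1.6 0 0.81;0 0 0 0.03 2.1 0 0.81;0 0 0 0.03 2.1 0 0.81;0 0 0 0.03 2.1 0 0.81;0 0 0 0.03 2.1 0 0.81;0 0 0 0.03 2.1 0 0.81;0 0 0 0 2.1 0 0.81;0 0 0 0 1.6 0 0.81;0 0 0 0 0.7 0 0.81;0 0 0 0 0 0.5 0.81;0 0 0 0 0 0.8 0.81;0 0 0 0 0 0.8 0.81;0 0 0 0 0 0.5 0.81;0 0 0 0 0 0.25 0.81;0 0 0 0 0 0 0.81;0 0 0 0 0 0 0.81;0 0 0 0 0 0 0.81;0 0 0 0 0 0 0.81' 20
python3 - <<'E'
from h import *
gauge('w10'); im=cv2.imread('pics/w10.png'); si=camera('side')[:,:,::-1].copy(); cv2.imwrite('pics/s10.png',si); cv2.imwrite('pics/t10.png',camera('top')[:,:,::-1])
u,v=proj([500,15,70],camera_params('side'))[0].astype(int)
H=np.zeros((480,800,3),np.uint8);H[:,:400]=cv2.resize(im[60:300,220:420],(400,480));H[:400,400:]=cv2.resize(si[v-50:v+50,u-50:u+50],(400,400),interpolation=2);cv2.imwrite('pics/m10.png',H); go([443.1,38,253.5])
E
```

```text
time: 22.5
ee_pos: [443.1, 37.9, 253.7]
orientation: [-3.086, 0.588, -0.001]
wrist_force: [0.0, -0.0, -1.1]
gripper_width: 16.4
grip_force: 8.5
red u 326.5 v 192.0 (9, 24)
164 runs [(np.int64(302), np.int64(307)), (np.int64(325), np.int64(331))]
168 runs [(np.int64(302), np.int64(307)), (np.int64(326), np.int64(331))]
214 runs [(np.int64(299), np.int64(305)), (np.int64(329), np.int64(334))]
218 runs [(np.int64(299), np.int64(304)), (np.int64(329), np.int64(334))]
tcp [443.   37.9 253.6] yaw -0.376 tilt [ 3.e-04  0.e+00 -1.e+00]
shift cm [ 0.    -0.014  0.011]
```

View pics/m10.png

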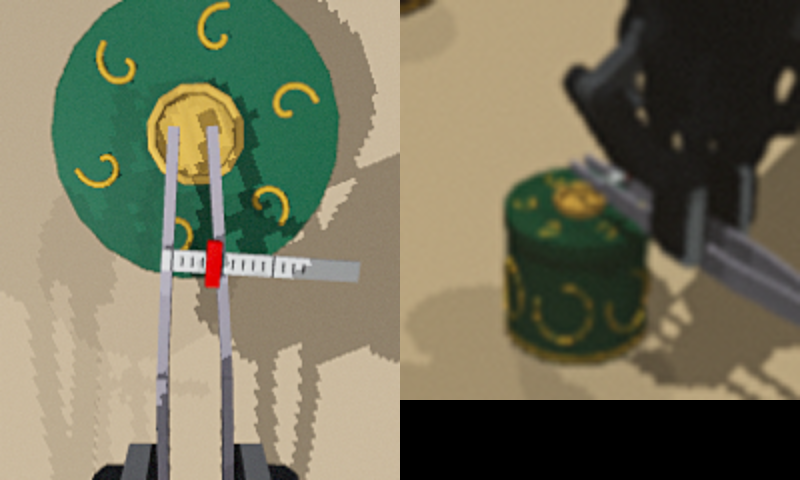

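The tips are centred over the cup (tips mid at wrist px 316.5,125; cup at 318,127) and clear of it. The right blade's inner edge is about 0.5 mm short of the index middle (327.7 vs 326.5), so I'm adding a hair of squeeze and holding.

```bash
python3 -m crank '0 0 0 0 0 0 0.814;0 0 0 0 0 0 0.814;0 0 0 0 0 0 0.814;0 0 0 0 0 0 0.814;0 0 0 0 0 0 0.814;0 0 0 0 0 0 0.814;0 0 0 0 0 0 0.814;0 0 0 0 0 0 0.814;0 0 0 0 0 0 0.814;0 0 0 0 0 0 0.814;0 0 0 0 0 0 0.814;0 0 0 0 0 0 0.814;0 0 0 0 0 0 0.814;0 0 0 0 0 0 0.814;0 0 0 0 0 0 0.814;0 0 0 0 0 0 0.814;0 0 0 0 0 0 0.814;0 0 0 0 0 0 0.814;0 0 0 0 0 0 0.814;0 0 0 0 0 0 0.814' 20
python3 -c "
from h import *
gauge('w11'); p=camera_params('side')
im=cv2.imread('pics/s10.png'); print(proj([[516.6,9,86],[516.6,9,68]],p))
hsv=cv2.cvtColor(cv2.imread('pics/w11.png'),cv2.COLOR_BGR2HSV)
for row in (178,183,199,204): print(row,hsv[row,316:338,1],hsv[row,316:338,2])"
```

```text
time: 25.15
ee_pos: [443.0, 37.9, 253.5]
orientation: [-3.086, 0.587, -0.0]
wrist_force: [-0.4, -0.7, -0.1]
gripper_width: 16.1
grip_force: 8.8
red u 327.5 v 192.0 (9, 24)
164 runs [(np.int64(303), np.int64(308)), (np.int64(325), np.int64(330))]
168 runs [(np.int64(302), np.int64(307)), (np.int64(325), np.int64(330))]
214 runs [(np.int64(300), np.int64(305)), (np.int64(328), np.int64(333))]
218 runs [(np.int64(300), np.int64(305)), (np.int64(328), np.int64(334))]
[[346.47987283 235.63248867]
 [346.31130301 244.73435299]]
178 [139 208 228 145 180 184 210 228 232  78  17  16  19  15  21  34 193 178
 165 157 162 163] [103  71  48  60  61  61  51  57  56  75 182 194 148 116 122 114  99 106
 113 117 110 111]
183 [177 165 181 197 148 123 255  68 237 252 253 238 247 255 255 255 183 171
 154 168 159 175] [ 88  93  90  48  55  56  58  60 166 238 231 228 227 226 231 217  99 118
 111 109 111 112]
199 [ 64  63  68  73  68  57  56 231 250 255 252 255 255 255 171  43  20  44
  74  66  76  71] [172 167 117 123 124 121 137 192 234 226 225 222 224 228 207 204 190 138
 127 128 127 130]
204 [56 59 56 56 65 64 61 47 87 81 86 56 29 57 24 19 19 24 82 70 59 63] [196 194 200 202 118 128 125 125 135 136 130 114 160 171 160 177 176 149
 127 132 139 138]
```

The edge now agrees with the index within about 0.3 mm. In the side view the tips stand about 9.5 px above the cup, against 9.1 px predicted for 18 mm. The hold has lasted over 2 s, so I'm handing in.

```bash
python3 -c "
from rig import *
print(sign_off())"
```

```text
the job is handed in; nothing more can be done
None
```

The lid is home and level on the green box, and I handed in with the tweezers still held squeezed to within about 0.3 mm of the index (by wrist camera), tips centred about 18 mm above the brass cup; the hand-in returned no verdict.

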